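# Snap the pallet clamp's cover shut and lock it

### The job

Get the black pallet clamp ready for the machine: press its open hinged cover down on the orange pad with a slow, gentle push, not a blow or a hard shove, until the spring catch snaps and holds it shut on its own. Then take the red key from its stand, put it fully into the lock cylinder on the clamp, turn it clockwise until it stops and let go, leaving the key in the lock. Leave the bronze bush, the steel dowel and the spanner where they are.

Things in the scene. Friction and masses are not known exactly. Their poses are not given: they have to be found in the camera images.
- clamp: Matte black pallet clamp fixed to the bench, base 260 x 104 x 36 mm high, from x = -150 to +110 mm in its frame; origin on the bench, z up. In its frame: cover hinge at x = +85, z = 56 mm; catch at x = -25 to -58 mm, at most 80 mm high; lock axis at x = -112, y = 0, lock face at z = 62 mm. Never push more than 45 N on clamp, cover or lock.
- cover_hinge (a point): Middle of the cover's hinge line, 56 mm above the bench; clamp axes: the hinge line runs along y, the shut cover reaches from it towards -x. The catch and the firm stop under the cover's end are set together to a height that differs every time (28 mm range at the end) and is not measured; the stop comes 4.5 mm below the snapping point.
- cover (a joint): Angle (rad) of the aluminium cover, 84 mm wide, 8 mm thick, 119 mm from hinge to steel nose bar: 0 level, growing as the free end lifts. A spring lifts it to about 0.7 unless caught. Pressed at the pad, the nose snaps past a sprung roller (at about 5 to 10 N) to a firm stop, and is held there; caught and at rest it reads anywhere from -0.13 to +0.13.
- cover_pad (a point): Centre of the top of the orange press pad (32 mm along the cover, 56 mm across) near the cover's free end; 85 mm from the hinge line along the cover, 6 mm above its mid-plane; x runs along the cover towards the hinge, z is out of its top face. Press here at 20 mm/s or slower: at 50 mm/s the stop hits back with over 60 N.
- lock_mouth (a point): Centre of the key slot in the flat face of the lock cylinder (brass square in a round steel collar of 51 mm diameter whose rim is 2 mm lower), z up. The slot runs along this frame's x and turns with the lock: 15.6 x 7.6 mm, 20 mm deep, 1.5 mm chamfer.
- lock (a joint): Angle of the lock cylinder in rad, growing clockwise seen from above; the slot lies along the clamp's x axis at 0; it starts at 0 to 0.3 and the end stop is at 1.4. Turns against light friction (0.05 N m) and stays where it is left; the key has up to about 0.11 rad of play either way in the slot.
- key: Key with a red bow, 54 mm high, about 60 g, standing upright in the stand. Origin: centre of the tip (lowest point), z up along the key, x along the blade's width. Blade 14 (x) x 6 (y) mm from z = 0 to 22 mm, its last 3 mm narrowed to 10 x 4; bow 30 (x) x 8 (y) x 32 mm high, z = 22 to 54 mm: pinch it across y. It works either way round.
- stand: Grey key stand fixed to the bench, 70 x 55 x 30 mm high, origin under its centre; its slot, along x, holds the key with its tip 10 mm above the bench.
- bush: Coppery bronze bush, 44 mm outside, 28 mm bore, 35 mm high, standing on the bench; origin under its centre. Leave alone.
- dowel: Stainless locating dowel, 20 mm diameter, 50 mm high, standing on end; origin under its centre. Leave alone.
- wrench: Steel spanner, 160 mm long, lying flat; origin under its middle, x along it. Leave alone.

How it is judged:
By the outcome, as a careful person would: the job done as asked, in the order asked, and still so for the second after the job is handed in, with the robot touching nothing.
It also fails if it takes over 64 s, if anything falls off the work surface, if the arm or the gripper's body presses on something with over 40 N, if the wrist force passes 120 N, or if a joint passes its speed limit or range.

### The arm

A 6-joint arm with a two-finger parallel gripper is mounted at the origin on the work surface. World frame = base frame: x ahead of the robot, y to its left, z up, the work surface at z = 0. Lengths are in m, angles in degrees, forces in N, time in s.
With the tool pointing down it reaches from about 0.375 to 0.75 m from the base axis. Payload 9 kg.
Tool frame: the origin (TCP) lies at the very end of the fingers, on their centre line; the grasp point (between the pads) lies 19 mm behind it; z points along the fingers, y is the line along which they close (so a half turn about z gives the same grasp; the last joint's range is limited). The gripper opens to 85 mm and grips with 20 to 120 N. Pads are 22 mm wide; open, the fingers measure 114 mm over their backs; the gripper's body (76 mm by 85 mm) begins 54 mm behind the grasp point. The pads swing forward as they close: fully open they stand 13 mm farther back than shut.
Start: joints at [-82.03, 5.964, 5.575, 89.605, 0, 77.527], TCP at [0.21, -0.562, 0.231] pointing down, gripper open.
Joint ranges: [-171.21, 171.21], [-48.23, 106.86], [-62.78, 66.21], [-105.2, 120.99], [-86.42, 89.51], [-180, 180]. Speed limits (degrees/s): [127.2, 127.2, 147.25, 180, 180, 180].

### API

Orientations are given as [roll, pitch, yaw] about the fixed x, y, z axes, in that order (R = Rz(yaw) Ry(pitch) Rx(roll)).
In Python, from workcell import manip, imaging, workorder gives the robot as it stands.
- The arm moves only by the shell command python3 -m pendant 'ROWS'. ROWS is JSON, a list of rows, each an object with "fingers": the finger opening in m, from 0 to 0.0854; "translation": the shift along the world's x, y, z in m, a list of three; "spin": the turn about the world's z in degrees. A call has 1 to 8 rows; each row shifts and turns the commanded pose from where the row before left it; what a row does not reach is not made up. A row lasts 1/12 s, in which the tool goes at most 41.7 mm and 7.16 degrees, less where a joint would pass 70% of its speed; a pose out of reach is approached as far as the arm can. A call with a gripper value outside its range is refused whole. The fingers move at their own pace and stop on an object; the grip force is fixed at half the most. Time passes only in rows, so rows that do not move let the fingers close. It gives the time, the measured TCP pose, the force, the opening and the grip force at its end, in the units of the state.
- manip.state(): the state, without advancing time (a new reading comes with each control period).
- imaging.grab_frame(name): name is "scene" or "top"; returns the picture (480x640x3 uint8, red, green, blue); there is no depth.
- imaging.calibration(name): a dict with "fx", "fy", "cx", "cy" (pixels), "position" and "rotation" of the camera in the world. Camera axes: x right, y down, z forward; pixel columns grow to the right and rows downward; lengths in m; the calibration is good to about 2 mm. A picture is of the moment at which its call begins. calibration takes no time and is no camera call.
- workorder.job_done(): hands the job in; it is judged then, once.
Trained networks look in the newest picture that a camera, given by its name, has taken for a name from the list of things; names that differ only in an ending like _2 or _b are one class to them, and where a whole thing is asked for, a point or a joint stands for the part that bears it (a point fixed in the world has none). Each returns a list of dicts, best first, with "confidence" (0 to 1); they miss things now and then, are a little off and sometimes report something else, mostly with a low value. They report only what shows in the picture. A call takes as long as a camera call.
- imaging.find_in(camera, label): "uv" ([column, row] in pixels, amid what is visible of it).
The state is a dict: "t": time; "q": joint angles; "qvel": joint speeds; "joint_efforts": joint torques, N m; "tcp_pos": TCP position; "eef_rot": TCP orientation; "contact_force": force on the tool from outside, world axes, zero at the start; "ft_torque": the same for the moment, N m; "gripper_width": opening from 0.0 (shut) to 1.0 (fully open); "gripper_force": force on a finger pad.
Only numpy, scipy, OpenCV 4.12 (cv2) and the standard library are available. Lean on these libraries where they do the work, as an engineer would, in place of code of your own. Each camera call takes 0.05 s, during which the arm holds its last target. There are 200 camera calls.

## Working session

There is one attempt and no reset: what is moved stays moved. The work goes in short steps, Python scripts to look and compute and a shell command to move; the robot and the scene stay as the last step left them, time stands still between calls to the robot, and variables do not carry over. Pictures are saved under pics/ and viewed, at most 10 in all, crops included, and the job is handed in when it is done.

```bash
mkdir -p pics
cat > h.py <<'E'
import numpy as np, cv2
from workcell import manip, imaging, workorder
def P(cam):
    c=imaging.calibration(cam); return c,np.array(c["rotation"]),np.array(c["position"])
def ray(cam,uv):
    c,R,p=P(cam); d=R@np.array([(uv[0]-c["cx"])/c["fx"],(uv[1]-c["cy"])/c["fy"],1]); return p,d/np.linalg.norm(d)
def at_z(cam,uv,z):
    p,d=ray(cam,uv); return p+d*(z-p[2])/d[2]
def tri(a,b):
    (p,d),(q,e)=ray("scene",a),ray("top",b)
    s=np.linalg.lstsq(np.c_[d,-e],q-p,rcond=None)[0]; x,y=p+d*s[0],q+e*s[1]
    return (x+y)/2,np.linalg.norm(x-y)
def proj(cam,X):
    c,R,p=P(cam); v=R.T@(np.array(X)-p); return np.array([c["fx"]*v[0]/v[2]+c["cx"],c["fy"]*v[1]/v[2]+c["cy"]])
E
python3 - <<'E'
from h import *
np.set_printoptions(precision=4,suppress=True)
for c in("scene","top"):
    im=imaging.grab_frame(c); cv2.imwrite(f"pics/{c}0.png",im[:,:,::-1]); print(c,imaging.calibration(c))
for l in("clamp","cover","cover_pad","lock_mouth","key","stand","bush","dowel","wrench"):
    r={c:imaging.find_in(c,l)[:2] for c in("scene","top")}
    print(l,r)
    if r["scene"] and r["top"]: print("   ",tri(r["scene"][0]["uv"],r["top"][0]["uv"]))
print(manip.state())
E
```

```text
scene {'fx': 514.5185572753783, 'fy': 514.5185572753783, 'cx': 327.86638200950904, 'cy': 238.25784674949824, 'position': array([1.0988, 0.3585, 0.6778]), 'rotation': array([-133.6055,   -1.1144,  123.4869])}
top {'fx': 622.3166602866409, 'fy': 622.3166602866409, 'cx': 322.8656837698646, 'cy': 232.57922019461265, 'position': array([0.3691, 0.0192, 1.2114]), 'rotation': array([-169.3918,   -0.8176,  -88.3705])}
clamp {'scene': [{'uv': [313.5, 256.4], 'confidence': 0.94}], 'top': [{'uv': [318.0, 257.3], 'confidence': 0.88}]}Traceback (most recent call last):
  File "<stdin>", line 8, in <module>
  File "h.py", line 11, in tri
    s=np.linalg.lstsq(np.c_[d,-e],q-p,rcond=None)[0]; x,y=p+d*s[0],q+e*s[1]
      ~~~~~~~~~~~~~~~^^^^^^^^^^^^^^^^^^^^^^^^^^^^
    raise LinAlgError('Incompatible dimensions')
numpy.linalg.LinAlgError: Incompatible dimensions
```

View pics/scene0.png

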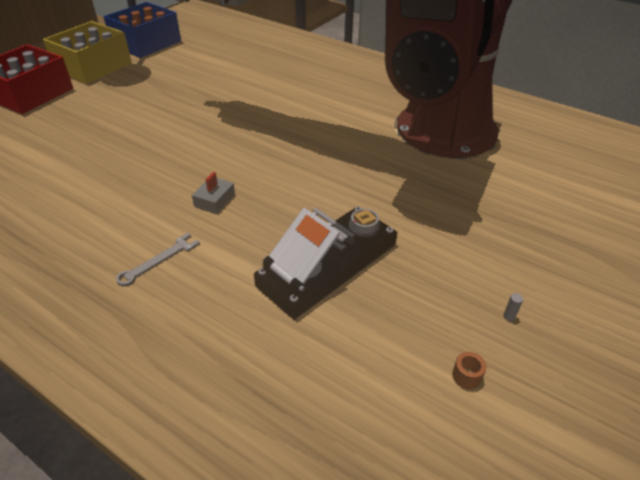

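View pics/top0.png

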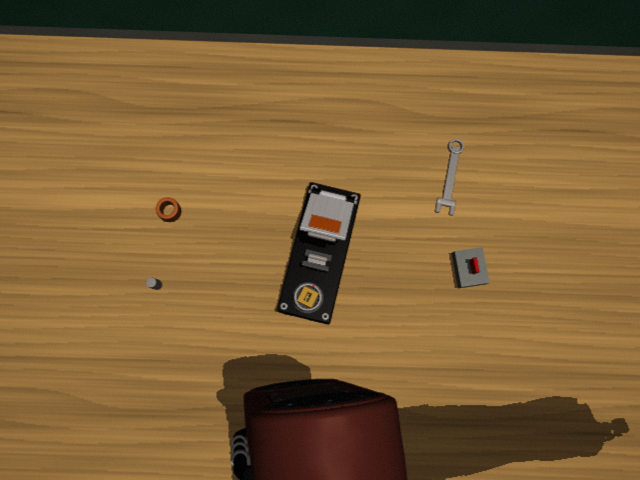

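The scene view shows the open cover with its orange pad at (312,231), the lock at (365,217) and the key in its stand at (212,183). The top view has the pad at (325,225), the lock at (308,297) and the key at (475,265). The calibration rotation is RPY, so I'll fix the helper.

```bash
sed -i 's/np.array(c\["rotation"\])/Rotation.from_euler("xyz",c["rotation"],degrees=True).as_matrix()/; 1a from scipy.spatial.transform import Rotation' h.py
python3 - <<'E'
from h import *
np.set_printoptions(precision=4,suppress=True)
I={c:imaging.grab_frame(c) for c in("scene","top")}
for l in("clamp","cover_pad","lock_mouth","cover_hinge","key","stand","bush","dowel","wrench"):
    r={c:imaging.find_in(c,l)[:1] for c in("scene","top")}
    print(l,[(x["uv"],x["confidence"]) for c in r for x in r[c]])
    if r["scene"] and r["top"]: print("   ",tri(r["scene"][0]["uv"],r["top"][0]["uv"]))
# colour blobs (hsv) near the things
roi={"scene":(180,140,420,330),"top":(250,160,510,340)}
for c,im in I.items():
    x0,y0,x1,y1=roi[c]; h=cv2.cvtColor(im[y0:y1,x0:x1],cv2.COLOR_RGB2HSV)
    for n,lo,hi in(("red",(0,170,80),(5,255,255)),("orange",(6,200,120),(13,255,255)),("brass",(17,170,150),(25,255,255)),("grey",(0,0,60),(179,40,170))):
        m=cv2.inRange(h,lo,hi); k,_,st,ce=cv2.connectedComponentsWithStats(m)
        for i in range(1,k):
            if st[i,4]>25:
                pts=np.argwhere(_==i)[:,::-1].astype(np.float32)
                print(c,n,st[i,4],ce[i]+[x0,y0],cv2.minAreaRect(pts)[1:])
ci=I["top"]; a=cv2.resize(ci[230:330,430:510],None,fx=5,fy=5,interpolation=2); b=cv2.resize(ci[230:330,270:350],None,fx=5,fy=5,interpolation=2)
cv2.imwrite("pics/crop1.png",np.hstack([a,b])[:,:,::-1])
s=manip.state(); print({k:s[k] for k in("t","tcp_pos","eef_rot","contact_force","gripper_width")})
E
```

```text
clamp [([314.9, 256.6], 0.81), ([318.7, 254.3], 0.73)]
    (array([0.5574, 0.0038, 0.0136]), np.float64(0.02681291561457907))
cover_pad [([302.2, 246.3], 0.68), ([325.5, 216.1], 0.67)]
    (array([0.6127, 0.0031, 0.0856]), np.float64(0.004776129141920241))
lock_mouth [([364.8, 220.4], 0.68)]
cover_hinge [([318.0, 255.0], 0.74), ([321.8, 254.9], 0.9)]
    (array([0.5537, 0.002 , 0.0143]), np.float64(0.0168343721105862))
key [([211.3, 182.1], 0.64)]
stand [([214.8, 196.9], 0.83), ([466.4, 268.9], 0.6)]
    (array([ 0.5329, -0.2757,  0.0071]), np.float64(0.0041422220413460204))
bush [([468.0, 366.4], 0.79), ([169.9, 212.6], 0.91)]
    (array([0.6239, 0.3096, 0.0157]), np.float64(0.0004929147317864322))
dowel [([513.3, 309.0], 0.76), ([151.6, 284.2], 0.71)]
    (array([0.4825, 0.3313, 0.0202]), np.float64(0.002910060287682803))
wrench [([156.9, 259.1], 0.71), ([451.7, 177.4], 0.95)]
    (array([ 0.7189, -0.2495, -0.002 ]), np.float64(0.0013624181854152827))
scene red 27 [210.2222 176.4074] ((2.1213202476501465, 9.899495124816895), 45.0)
scene grey 397 [212.8312 191.4786] ((20.50609588623
[... 915 characters left out ...]
1] ((17.59069061279297, 54.25166702270508), 9.462322235107422)
top grey 1574 [327.9003 213.2382] ((49.47249221801758, 50.78947067260742), 13.240520477294922)
top grey 826 [470.9709 267.437 ] ((36.85040283203125, 27.906131744384766), 79.69515228271484)
top grey 358 [316.6564 259.7765] ((25.881444931030273, 15.63193416595459), 13.240520477294922)
top grey 308 [308.0584 298.3734] ((29.0, 28.0), 90.0)
top grey 41 [283.439  305.9756] ((6.0, 7.0), 90.0)
top grey 43 [324.9535 316.0698] ((6.0, 6.0), 90.0)
{'t': 1.2, 'tcp_pos': array([ 0.2096, -0.5622,  0.2313]), 'eef_rot': array([179.9985,   0.0001,  20.4471]), 'contact_force': array([-0.0415, -0.0736,  0.5667]), 'gripper_width': 1.0018664436919331}
```

View pics/crop1.png

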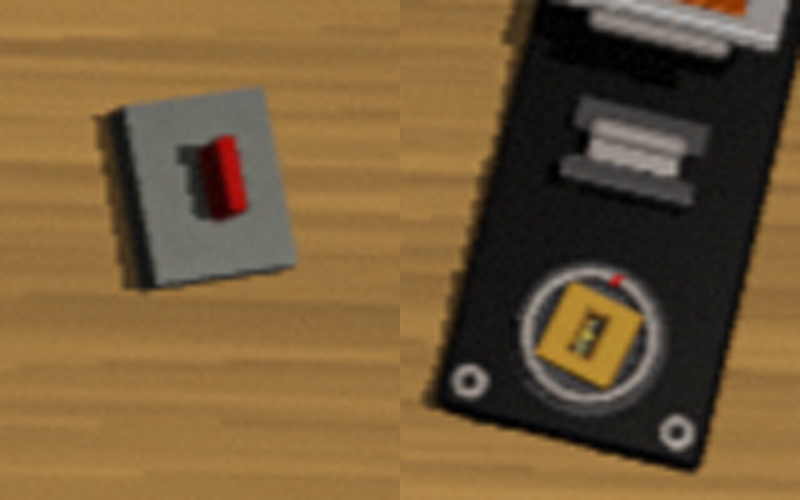

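Crop: the stand's top corners are at about (455.6,251.2), (482.8,247.6), (489.2,283) and (461.6,287), and the key is near (475,265). The lock slot is at (307.6,297). The slot and red mark sit about 13° clockwise of the clamp axis.

```bash
cat > m.py <<'E'
from h import *
np.set_printoptions(precision=4,suppress=True)
ang=lambda v:np.degrees(np.arctan2(v[1],v[0]))
def order(b): # 4 corners of a minAreaRect
    return cv2.boxPoints(b)
E
python3 - <<'E'
from m import *
c=np.array([[455.6,251.2],[482.8,247.6],[489.2,283],[461.6,287]])
C=np.array([at_z("top",u,.03) for u in c]); print("stand",C.mean(0),"sides",np.linalg.norm(C-np.roll(C,-1,0),axis=1),[ang(C[i]-C[i-1])%90 for i in range(4)])
L=at_z("top",(307.5,296.8),.062); print("lock",L,"pred scene",proj("scene",L))
# clamp outline: base top corners seen in top view, z=.036
im=imaging.grab_frame("top"); sc=imaging.grab_frame("scene")
h=cv2.cvtColor(im,cv2.COLOR_RGB2HSV); m=cv2.inRange(h,(0,0,0),(179,255,60)); m[:170]=0;m[335:]=0;m[:,:265]=0;m[:,370:]=0
m=cv2.morphologyEx(m,cv2.MORPH_CLOSE,np.ones((15,15))); k,lab,st,ce=cv2.connectedComponentsWithStats(m); i=1+st[1:,4].argmax()
b=cv2.minAreaRect(np.argwhere(lab==i)[:,::-1].astype(np.float32)); q=cv2.boxPoints(b)
Q=np.array([at_z("top",u,.036) for u in q]); print("base",q.tolist(),Q.mean(0),np.linalg.norm(Q-np.roll(Q,-1,0),axis=1),[ang(Q[i]-Q[i-1]) for i in range(4)])
# screws at the lock end, z~.036
s1,s2=at_z("top",(283.6,306.2),.036),at_z("top",(325,316.2),.036); print("screw line normal",ang(s2-s1)+90,(s1+s2)/2)
P0=at_z("top",(324.8,223.8),.1154); print("pad",P0,"L->pad",ang((P0-L)),np.linalg.norm((P0-L)[:2]),"exp .136")
# scene colour: brass, orange, red
h=cv2.cvtColor(sc,cv2.COLOR_RGB2HSV)
for n,lo,hi,(x0,y0,x1,y1) in(("brass",(14,150,90),(26,255,255),(350,205,385,230)),("pad",(4,170,90),(13,255,255),(290,205,335,260)),("key",(0,150,60),(6,255,255),(200,165,225,200))):
    mm=cv2.inRange(h[y0:y1,x0:x1],lo,hi); p=np.argwhere(mm>0)[:,::-1]; print(n,len(p),p.mean(0)+[x0,y0],p.min(0)+[x0,y0],p.max(0)+[x0,y0])
    if n=="pad": print("pad tri",tri(p.mean(0)+[x0,y0],(324.8,223.8)))
    if n=="brass": print("lock tri",tri(p.mean(0)+[x0,y0],(307.5,296.8)))
h=cv2.cvtColor(im,cv2.COLOR_RGB2HSV)[250:282,462:490]; mm=cv2.inRange(h,(0,150,60),(6,255,255))|cv2.inRange(h,(174,150,60),(179,255,255)); p=np.argwhere(mm>0)[:,::-1]+[462,250]; print("key top",len(p),p.mean(0),cv2.minAreaRect(p.astype(np.float32)))
print("stand-centre proj",proj("top",C.mean(0)+[0,0,.034]),proj("scene",C.mean(0)+[0,0,.034]))
cv2.imwrite("pics/crop2.png",np.hstack([cv2.resize(sc[160:220,180:240],None,fx=8,fy=8,interpolation=2)[:480,:320],cv2.resize(sc[190:260,330:410],None,fx=6,fy=6,interpolation=2)[:420,:480].copy().__class__((1,)) if 0 else cv2.resize(sc[195:255,335:395],(480,480),interpolation=2)])[:,:,::-1])
E
```

```text
stand [ 0.5323 -0.2798  0.03  ] sides [0.0534 0.0691 0.0538 0.0696] [np.float64(8.857734467074758), np.float64(9.31865211425118), np.float64(9.134155646587999), np.float64(9.887762027293988)]
lock [0.4635 0.0338 0.062 ] pred scene [364.9964 215.2453]
base [[275.176513671875, 311.29412841796875], [307.7647705078125, 180.94119262695312], [361.41180419921875, 194.35296630859375], [328.82354736328125, 324.7059020996094]] [0.5526 0.0159 0.036 ] [0.2599 0.1078 0.2591 0.1036] [np.float64(77.75567534935902), np.float64(-11.71230731431523), np.float64(-102.63374416206922), np.float64(167.36007549876572)]
screw line normal -11.810811441394648 [0.4385 0.0393 0.036 ]
pad [0.5909 0.0064 0.1154] L->pad -12.150235608085964 0.1302961080057274 exp .136<stdin>:17: RuntimeWarning: Mean of empty slice.
  ret = um.true_divide(
Traceback (most recent call last):
ValueError: zero-size array to reduction operation minimum which has no identity
```

```bash
python3 -m pendant '[{"fingers":0,"translation":[0.018,0.026,0],"spin":7},{"fingers":0,"translation":[0.018,0.026,0],"spin":7},{"fingers":0,"translation":[0.018,0.026,0],"spin":7},{"fingers":0,"translation":[0.018,0.026,0],"spin":7},{"fingers":0,"translation":[0.018,0.026,0],"spin":7},{"fingers":0,"translation":[0.018,0.026,0],"spin":7},{"fingers":0,"translation":[0.018,0.026,0],"spin":7},{"fingers":0,"translation":[0.018,0.026,0],"spin":7}]'
python3 -m pendant '[{"fingers":0,"translation":[0.018,0.026,0],"spin":7},{"fingers":0,"translation":[0.018,0.026,0],"spin":7},{"fingers":0,"translation":[0.018,0.026,0],"spin":7},{"fingers":0,"translation":[0.018,0.026,0],"spin":7},{"fingers":0,"translation":[0.018,0.026,0],"spin":7},{"fingers":0,"translation":[0.018,0.026,0],"spin":7},{"fingers":0,"translation":[0.018,0.026,0],"spin":7},{"fingers":0,"translation":[0.018,0.026,0],"spin":7}]'
python3 -m pendant '[{"fingers":0,"translation":[0.018,0.026,0],"spin":7},{"fingers":0,"translation":[0.018,0.026,0],"spin":7},{"fingers":0,"translation":[0.018,0.026,0],"spin":7},{"fingers":0,"translation":[0.018,0.026,0],"spin":7},{"fingers":0,"translation":[0.016,0.02,-0.01],"spin":7},{"fingers":0,"translation":[0,0,-0.03],"spin":0.5},{"fingers":0,"translation":[0,0,-0.03],"spin":0},{"fingers":0,"translation":[0,0,0],"spin":0}]'
```

```text
t: 1.97
tcp_pos: [0.3542, -0.3529, 0.2315]
eef_rot: [180.0, 0.0, 76.8]
contact_force: [0.9, 0.6, -0.3]
gripper_width: -0.001
gripper_force: 0.0
t: 2.63
tcp_pos: [0.4983, -0.1448, 0.2315]
eef_rot: [180.0, 0.0, 132.8]
contact_force: [0.7, -0.8, 0.1]
gripper_width: 0.001
gripper_force: 0.0
t: 3.3
tcp_pos: [0.5828, -0.0209, 0.1551]
eef_rot: [180.0, -0.5, 168.0]
contact_force: [-0.9, 0.1, -1.2]
gripper_width: 0.001
gripper_force: 0.0
```

Run:
```python
from m import *
sc=imaging.grab_frame("scene")
h=cv2.cvtColor(sc,cv2.COLOR_RGB2HSV)
print("pix",sc[217,365],h[217,365],h[183,212])
mm=cv2.inRange(h,(0,140,50),(6,255,255))[165:200,200:225]; p=np.argwhere(mm>0)[:,::-1]+[200,165]; print("key scene",len(p),p.mean(0),p.min(0),p.max(0))
top=imaging.grab_frame("top"); h=cv2.cvtColor(top,cv2.COLOR_RGB2HSV)[250:282,462:490]
mm=cv2.inRange(h,(0,150,60),(6,255,255)); p2=np.argwhere(mm>0)[:,::-1]+[462,250]; print("key top",len(p2),p2.mean(0),cv2.minAreaRect(p2.astype(np.float32)))
print("key tri",tri(p.mean(0),p2.mean(0)) if len(p) else 0)
S=np.array([.5323,-.2798,0])
for z in(.032,.048,.064): print(z,proj("top",S+[0,0,z]),proj("scene",S+[0,0,z]))
cv2.imwrite("pics/c3.png",np.hstack([cv2.resize(sc[155:305,240:420],(720,600),interpolation=2)])[:,:,::-1])
```

```text
pix [114  87  51] [ 17 141 114] [  8 155  89]
key scene 50 [209.66 179.02] [206 173] [214 190]
key top 68 [475.5294 264.5441] ((475.5, 265.0), (16.0, 5.0), 90.0)
key tri (array([ 0.5349, -0.2812,  0.0519]), np.float64(0.001795732176335099))
0.032 [472.5616 266.9928] [212.8858 186.6345]
0.048 [474.6839 265.8945] [211.8079 180.2854]
0.064 [476.8637 264.7665] [210.7067 173.7986]
```

View pics/c3.png

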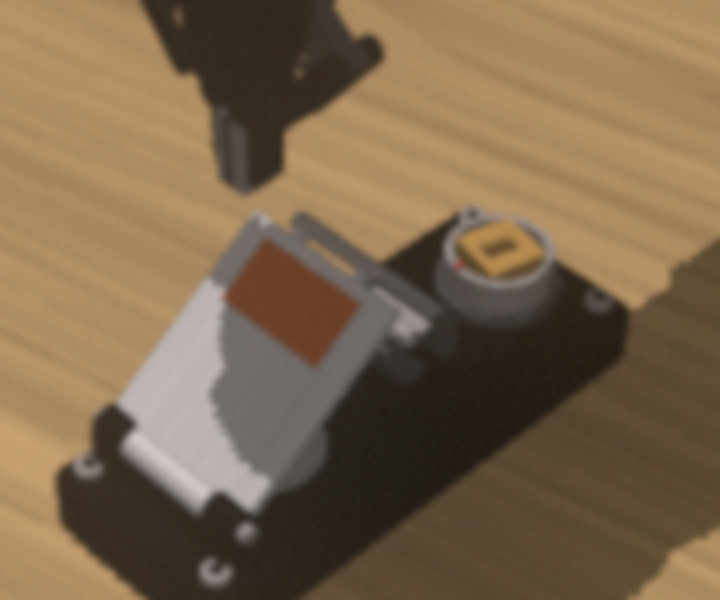

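The fingertip is above the cover's free end at about (301,202) in the full image. The lock slot is at (365,217), within 2 px of the prediction. I'll move over the pad and press slowly.

```bash
python3 -m pendant '[{"fingers":0,"translation":[0.011,0.013,0],"spin":0},{"fingers":0,"translation":[0.01,0.012,0],"spin":0},{"fingers":0,"translation":[0,0,-0.01],"spin":0},{"fingers":0,"translation":[0,0,-0.01],"spin":0},{"fingers":0,"translation":[0,0,-0.008],"spin":0},{"fingers":0,"translation":[0,0,-0.0016],"spin":0},{"fingers":0,"translation":[0,0,-0.0016],"spin":0},{"fingers":0,"translation":[0,0,-0.0016],"spin":0}]'
for i in 1 ; do python3 -m pendant '[{"fingers":0,"translation":[-0.0007,0.0002,-0.0016],"spin":0},{"fingers":0,"translation":[-0.0007,0.0002,-0.0016],"spin":0},{"fingers":0,"translation":[-0.0007,0.0002,-0.0016],"spin":0},{"fingers":0,"translation":[-0.0007,0.0002,-0.0016],"spin":0},{"fingers":0,"translation":[-0.0007,0.0002,-0.0016],"spin":0},{"fingers":0,"translation":[-0.0007,0.0002,-0.0016],"spin":0},{"fingers":0,"translation":[-0.0007,0.0002,-0.0016],"spin":0},{"fingers":0,"translation":[-0.0007,0.0002,-0.0016],"spin":0}]'; done
```

```text
t: 4.07
tcp_pos: [0.6064, 0.0023, 0.1286]
eef_rot: [180.0, 0.0, 167.9]
contact_force: [-1.1, 0.6, -0.3]
gripper_width: 0.001
gripper_force: 0.0
t: 4.73
tcp_pos: [0.6009, 0.0044, 0.1156]
eef_rot: [180.0, -0.0, 167.9]
contact_force: [-0.8, 0.1, -0.8]
gripper_width: -0.001
gripper_force: 0.0
```

```bash
python3 -m pendant '[{"fingers":0,"translation":[-0.0008,0.0002,-0.0016],"spin":0},{"fingers":0,"translation":[-0.0008,0.0002,-0.0016],"spin":0},{"fingers":0,"translation":[-0.0008,0.0002,-0.0016],"spin":0},{"fingers":0,"translation":[-0.0008,0.0002,-0.0016],"spin":0},{"fingers":0,"translation":[-0.0008,0.0002,-0.0016],"spin":0},{"fingers":0,"translation":[-0.0008,0.0002,-0.0016],"spin":0},{"fingers":0,"translation":[-0.0008,0.0002,-0.0016],"spin":0},{"fingers":0,"translation":[-0.0008,0.0002,-0.0016],"spin":0}]'
python3 -m pendant '[{"fingers":0,"translation":[-0.0008,0.0002,-0.0016],"spin":0},{"fingers":0,"translation":[-0.0008,0.0002,-0.0016],"spin":0},{"fingers":0,"translation":[-0.0008,0.0002,-0.0016],"spin":0},{"fingers":0,"translation":[-0.0008,0.0002,-0.0016],"spin":0},{"fingers":0,"translation":[-0.0008,0.0002,-0.0016],"spin":0},{"fingers":0,"translation":[-0.0008,0.0002,-0.0016],"spin":0},{"fingers":0,"translation":[-0.0008,0.0002,-0.0016],"spin":0},{"fingers":0,"translation":[-0.0008,0.0002,-0.0016],"spin":0}]'
```

```text
t: 5.4
tcp_pos: [0.5945, 0.006, 0.1028]
eef_rot: [180.0, 0.0, 167.9]
contact_force: [-0.1, 0.0, 0.7]
gripper_width: 0.001
gripper_force: 0.3
t: 6.07
tcp_pos: [0.5882, 0.0075, 0.09]
eef_rot: [-180.0, 0.0, 167.9]
contact_force: [0.6, -1.0, 1.4]
gripper_width: -0.004
gripper_force: 0.5
```

```bash
python3 -m pendant '[{"fingers":0,"translation":[-0.0008,0.0002,-0.0015],"spin":0},{"fingers":0,"translation":[-0.0008,0.0002,-0.0015],"spin":0},{"fingers":0,"translation":[-0.0008,0.0002,-0.0015],"spin":0},{"fingers":0,"translation":[-0.0008,0.0002,-0.0015],"spin":0},{"fingers":0,"translation":[-0.0008,0.0002,-0.0015],"spin":0},{"fingers":0,"translation":[-0.0008,0.0002,-0.0015],"spin":0}]'
```

```text
t: 6.57
tcp_pos: [0.5834, 0.0088, 0.081]
eef_rot: [180.0, 0.0, 167.9]
contact_force: [1.0, -0.5, 0.9]
gripper_width: 0.0
gripper_force: 0.5
```

```bash
python3 -m pendant '[{"fingers":0,"translation":[-0.001,0.0002,-0.001],"spin":0},{"fingers":0,"translation":[-0.001,0.0002,-0.001],"spin":0},{"fingers":0,"translation":[-0.001,0.0002,-0.001],"spin":0},{"fingers":0,"translation":[-0.001,0.0002,-0.001],"spin":0}]'
```

```text
t: 6.9
tcp_pos: [0.5793, 0.0096, 0.0771]
eef_rot: [180.0, 0.0, 167.9]
contact_force: [0.8, -0.4, -0.1]
gripper_width: 0.002
gripper_force: 0.6
```

```bash
python3 -m pendant '[{"fingers":0,"translation":[-0.0005,0,-0.001],"spin":0},{"fingers":0,"translation":[-0.0005,0,-0.001],"spin":0},{"fingers":0,"translation":[-0.0005,0,-0.001],"spin":0},{"fingers":0,"translation":[-0.0005,0,-0.001],"spin":0}]'
```

```text
t: 7.23
tcp_pos: [0.5774, 0.0096, 0.0731]
eef_rot: [180.0, 0.0, 167.9]
contact_force: [1.4, 0.4, 0.7]
gripper_width: -0.0
gripper_force: 0.6
```

Run:
```python
from m import *
sc=imaging.grab_frame("scene")
cv2.imwrite("pics/c4.png",cv2.resize(sc[155:305,240:420],(720,600),interpolation=2)[:,:,::-1]); print(manip.state()["contact_force"])
```

```text
[1.0613 0.5205 0.8123]
```

View pics/c4.png

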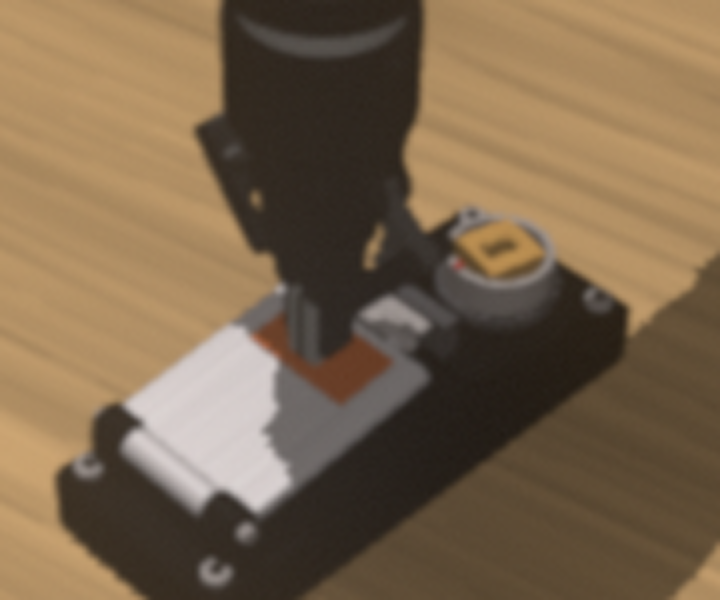

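The finger is centred on the pad and the cover is nearly level (pad at crop (320,360)), close to the catch. I'll keep pressing.

```bash
python3 -m pendant '[{"fingers":0,"translation":[-0.0005,0,-0.001],"spin":0},{"fingers":0,"translation":[-0.0005,0,-0.001],"spin":0},{"fingers":0,"translation":[0,0,-0.001],"spin":0}]'
```

```text
t: 7.53
tcp_pos: [0.5767, 0.0095, 0.0708]
eef_rot: [180.0, 0.1, 167.9]
contact_force: [-1.6, 1.1, 9.9]
gripper_width: 0.003
gripper_force: 4.7
```

```bash
python3 -m pendant '[{"fingers":0,"translation":[0,0,-0.001],"spin":0},{"fingers":0,"translation":[0,0,-0.001],"spin":0},{"fingers":0,"translation":[0,0,-0.001],"spin":0}]'
```

```text
t: 7.78
tcp_pos: [0.5762, 0.0097, 0.0675]
eef_rot: [180.0, -0.0, 167.9]
contact_force: [-1.0, 1.4, 3.3]
gripper_width: -0.001
gripper_force: 1.5
```

```bash
python3 -m pendant '[{"fingers":0,"translation":[0,0,-0.001],"spin":0},{"fingers":0,"translation":[0,0,-0.001],"spin":0}]'
```

```text
t: 7.95
tcp_pos: [0.576, 0.0096, 0.0647]
eef_rot: [-180.0, -0.0, 167.9]
contact_force: [0.6, 0.2, 1.2]
gripper_width: 0.005
gripper_force: 0.0
```

```bash
python3 -m pendant '[{"fingers":0,"translation":[0,0,-0.001],"spin":0},{"fingers":0,"translation":[0,0,0],"spin":0}]'
```

```text
t: 8.12
tcp_pos: [0.5761, 0.0095, 0.0642]
eef_rot: [-180.0, -0.0, 167.9]
contact_force: [-2.5, -0.1, 3.2]
gripper_width: 0.003
gripper_force: 1.8
```

```bash
python3 -m pendant '[{"fingers":0,"translation":[0,0,-0.001],"spin":0},{"fingers":0,"translation":[0,0,0],"spin":0}]'
```

```text
t: 8.28
tcp_pos: [0.5761, 0.0096, 0.064]
eef_rot: [-180.0, -0.0, 167.9]
contact_force: [-5.2, 1.0, 11.9]
gripper_width: 0.001
gripper_force: 5.7
```

The force now rises with no further travel, so the cover is on the stop and has snapped. I'll lift off slowly and check.

```bash
python3 -m pendant '[{"fingers":0,"translation":[0,0,0.0015],"spin":0},{"fingers":0,"translation":[0,0,0.003],"spin":0},{"fingers":0,"translation":[0,0,0.01],"spin":0},{"fingers":0,"translation":[0,0,0.025],"spin":0},{"fingers":0.04,"translation":[0,0,0.03],"spin":0},{"fingers":0.04,"translation":[0,0,0.03],"spin":0},{"fingers":0.04,"translation":[-0.004,-0.03,0.02],"spin":5},{"fingers":0.04,"translation":[-0.004,-0.03,0],"spin":5}]'
python3 -m pendant '[{"fingers":0.04,"translation":[-0.005,-0.033,0],"spin":5},{"fingers":0.04,"translation":[-0.005,-0.033,0],"spin":5},{"fingers":0.04,"translation":[-0.005,-0.033,0],"spin":1.4},{"fingers":0.04,"translation":[-0.005,-0.033,0],"spin":0},{"fingers":0.04,"translation":[-0.005,-0.033,0],"spin":0},{"fingers":0.04,"translation":[-0.005,-0.033,0],"spin":0},{"fingers":0.04,"translation":[-0.005,-0.028,0],"spin":0},{"fingers":0.04,"translation":[0,0,0],"spin":0}]'
```

```text
t: 8.95
tcp_pos: [0.5705, -0.0507, 0.1887]
eef_rot: [-179.9, 0.4, 178.3]
contact_force: [0.6, -0.1, 0.0]
gripper_width: 0.464
gripper_force: 0.0
t: 9.62
tcp_pos: [0.5322, -0.2812, 0.1828]
eef_rot: [-179.9, -0.0, -170.9]
contact_force: [0.5, -0.5, -0.2]
gripper_width: 0.468
gripper_force: 0.0
```

Run:
```python
from m import *
sc=imaging.grab_frame("scene")
cv2.imwrite("pics/c5.png",cv2.resize(sc[100:300,160:420],(780,600),interpolation=2)[:,:,::-1]); s=manip.state();print(s["contact_force"],s["tcp_pos"],s["eef_rot"])
# lock: brass pixels in scene and top, slot angle in top
top=imaging.grab_frame("top"); h=cv2.cvtColor(top,cv2.COLOR_RGB2HSV)
for n,hh,(x0,y0,x1,y1) in(("top",h,(290,280,325,315)),("scene",cv2.cvtColor(sc,cv2.COLOR_RGB2HSV),(350,205,382,230))):
    m=cv2.inRange(hh[y0:y1,x0:x1],(12,120,90),(27,255,255)); m=cv2.morphologyEx(m,cv2.MORPH_OPEN,np.ones((3,3),np.uint8)); ks,l,st,ce=cv2.connectedComponentsWithStats(m)
    if ks<2: continue
    i=1+st[1:,4].argmax(); pts=np.argwhere(l==i)[:,::-1]+[x0,y0]
    hull=cv2.convexHull(pts.astype(np.int32)); M=cv2.moments(hull); print(n,st[i,4],(M["m10"]/M["m00"],M["m01"]/M["m00"]),cv2.minAreaRect(pts.astype(np.float32)))
```

```text
[0.0534 0.8728 0.0332] [ 0.5326 -0.2789  0.1828] [-179.9915   -0.0063 -170.8632]
top 269 (307.4291115311909, 296.5897920604915) ((307.4000549316406, 296.70001220703125), (16.54690170288086, 16.994117736816406), 26.56505012512207)
scene 199 (364.66575091575083, 217.00824175824175) ((364.5, 217.0), (12.0, 19.0), 90.0)
```

View pics/c5.png

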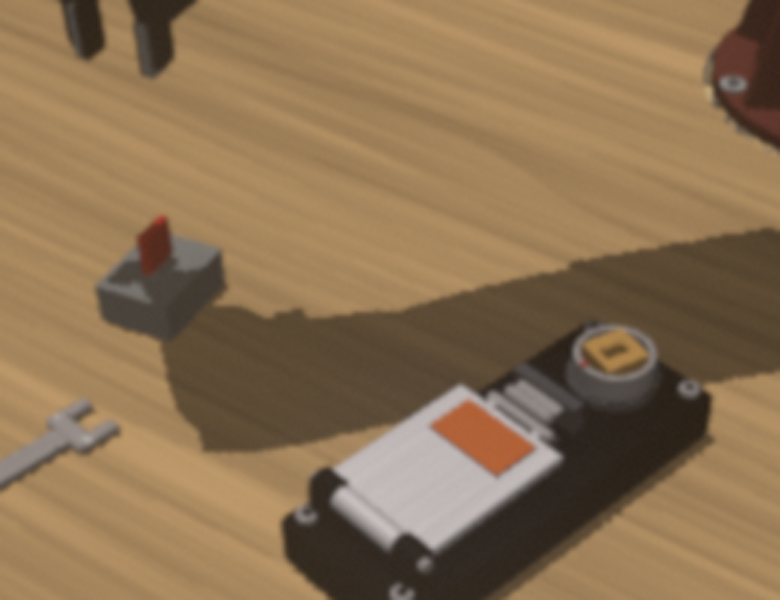

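The cover stays shut with the gripper away (pad at crop (480,437), nose under the catch). The key stands upright in the stand at crop (155,245). I'll go down and grasp it.

```bash
python3 -m pendant '[{"fingers":0.04,"translation":[0.0004,-0.001,-0.03],"spin":0},{"fingers":0.04,"translation":[0,0,-0.03],"spin":0},{"fingers":0.04,"translation":[0,0,-0.03],"spin":0},{"fingers":0.04,"translation":[0,0,-0.025],"spin":0},{"fingers":0.04,"translation":[0,0,-0.015],"spin":0},{"fingers":0.04,"translation":[0,0,-0.01],"spin":0},{"fingers":0.04,"translation":[0,0,-0.006],"spin":0},{"fingers":0.04,"translation":[0,0,0],"spin":0}]'
python3 - <<'E'
from m import *
sc=imaging.grab_frame("scene")
cv2.imwrite("pics/c6.png",cv2.resize(sc[130:230,160:290],(780,600),interpolation=2)[:,:,::-1])
E
```

```text
t: 10.38
tcp_pos: [0.5337, -0.2765, 0.0361]
eef_rot: [179.9, -0.0, -170.6]
contact_force: [-0.9, 0.3, 0.2]
gripper_width: 0.471
gripper_force: 0.0
```

View pics/c6.png

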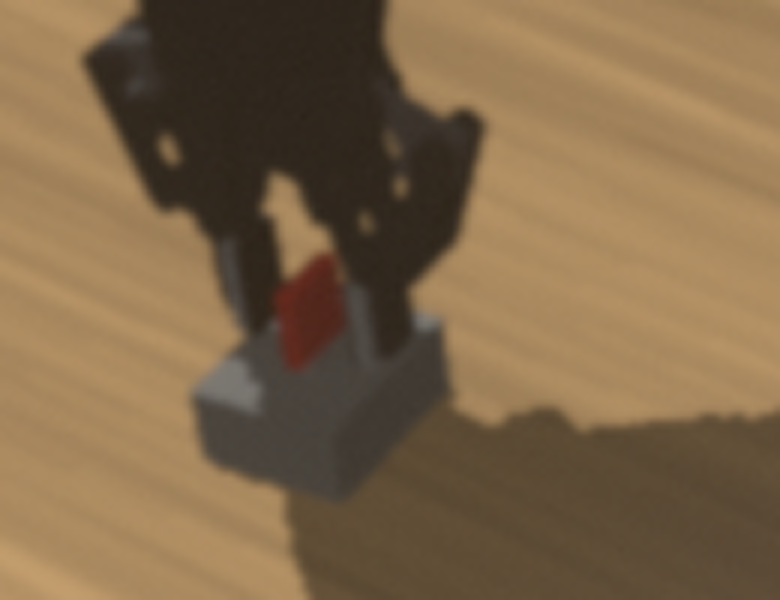

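The fingers straddle the bow at crop (310,310). I'll let the arm settle and check its position before closing.

```bash
python3 -m pendant '[{"fingers":0.04,"translation":[0,0,0],"spin":0},{"fingers":0.04,"translation":[0,0,0],"spin":0}]'
```

```text
t: 10.6
tcp_pos: [0.5346, -0.278, 0.0382]
eef_rot: [-179.9, 0.1, -170.7]
contact_force: [1.0, -0.7, -0.6]
gripper_width: 0.467
gripper_force: 0.0
```

```bash
python3 -m pendant '[{"fingers":0.04,"translation":[-0.001,-0.002,0],"spin":0},{"fingers":0.02,"translation":[0,0,0],"spin":0},{"fingers":0.014,"translation":[0,0,0],"spin":0},{"fingers":0.014,"translation":[0,0,0],"spin":0}]'; python3 -m pendant '[{"fingers":0,"translation":[0,0,0],"spin":0},{"fingers":0,"translation":[0,0,0],"spin":0},{"fingers":0,"translation":[0,0,0],"spin":0},{"fingers":0,"translation":[0,0,0],"spin":0}]'
```

```text
t: 10.93
tcp_pos: [0.5328, -0.2796, 0.0368]
eef_rot: [-180.0, 0.0, -170.7]
contact_force: [0.1, -0.2, 0.1]
gripper_width: 0.166
gripper_force: 0.0
t: 11.27
tcp_pos: [0.5328, -0.2794, 0.0368]
eef_rot: [180.0, 0.0, -170.7]
contact_force: [-0.7, 0.3, 3.9]
gripper_width: 0.083
gripper_force: 60.8
```

```bash
python3 -m pendant '[{"fingers":0,"translation":[0,0,0.008],"spin":0},{"fingers":0,"translation":[0,0,0.015],"spin":0},{"fingers":0,"translation":[0,0,0.03],"spin":0},{"fingers":0,"translation":[0,0,0.03],"spin":0},{"fingers":0,"translation":[0,0,0.03],"spin":0},{"fingers":0,"translation":[0,0,0],"spin":0}]'
python3 - <<'E'
from m import *
T=imaging.grab_frame("top"); sc=imaging.grab_frame("scene")
def blob(im,x0,y0,x1,y1,lo,hi,f=8):
    h=cv2.cvtColor(cv2.resize(im[y0:y1,x0:x1],None,fx=f,fy=f,interpolation=cv2.INTER_CUBIC),cv2.COLOR_RGB2HSV)
    m=cv2.inRange(h,lo,hi); c=max(cv2.findContours(m,0,2)[0],key=cv2.contourArea); r=cv2.minAreaRect(c); M=cv2.moments(cv2.convexHull(c))
    g=lambda p:(np.array(p)+.5)/f-.5+[x0,y0]
    return g((M["m10"]/M["m00"],M["m01"]/M["m00"])),np.array([g(q) for q in cv2.boxPoints(r)]),g(c[:,0])
B=((12,120,90),(27,255,255))
a,q,_=blob(T,290,280,325,315,*B); b,_,_=blob(sc,350,205,382,230,*B)
L=at_z("top",a,.062); print("top",a,L,"scene",b,at_z("scene",b,.062),"tri",tri(b,a))
Q=np.array([at_z("top",u,.062) for u in q]); print("sides",np.linalg.norm(Q-np.roll(Q,-1,0),axis=1),"ang",[ang(Q[i]-Q[i-1])%90 for i in range(4)])
# slot (dark) inside brass
g=cv2.resize(cv2.cvtColor(T,cv2.COLOR_RGB2HSV)[288:306,298:317],None,fx=8,fy=8,interpolation=2); 
m=cv2.inRange(g,(0,0,0),(179,255,120)); ks,l,st,ce=cv2.connectedComponentsWithStats(m); i=min(range(1,ks),key=lambda i:np.hypot(*(ce[i]-[76,72]))); c=np.argwhere(l==i)[:,::-1].astype(np.float32)
r=cv2.minAreaRect(c); print("slot",(ce[i]+.5)/8-.5+[298,288],r[1:],st[i,4])
s=manip.state(); print(s["tcp_pos"],s["eef_rot"],s["gripper_width"])
cv2.imwrite("pics/c7.png",cv2.resize(sc[60:200,140:320],(771,600),interpolation=2)[:,:,::-1])
E
```

```text
t: 11.77
tcp_pos: [0.5351, -0.2813, 0.1569]
eef_rot: [-179.6, 0.3, -170.7]
contact_force: [2.1, -0.1, 0.7]
gripper_width: 0.082
gripper_force: 60.4
top [307.4448 296.5951] [0.4639 0.034  0.062 ] scene [364.4709 217.0088] [0.4683 0.0355 0.062 ] tri (array([0.4643, 0.0338, 0.0582]), np.float64(0.0004942474944473924))
sides [0.0321 0.0321 0.032  0.032 ] ang [np.float64(65.26247363494804), np.float64(65.38855603864789), np.float64(65.15141480764794), np.float64(65.11437716469749)]
slot [308.5005 296.082 ] ((30.40559196472168, 68.87220001220703), 8.130102157592773) 1039
[ 0.5336 -0.2801  0.1514] [-179.8721    0.1131 -170.6574] 0.07777119974988422
```

View pics/c7.png

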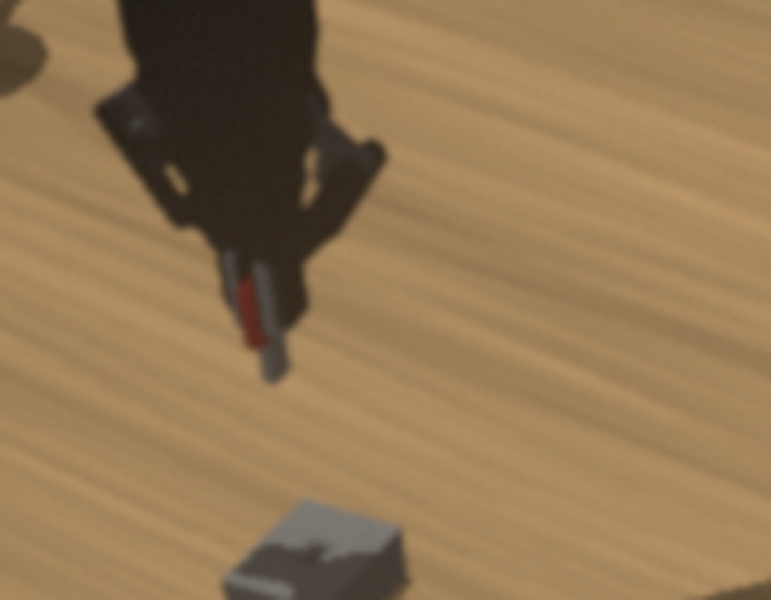

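The key is held upright between the pads (red at crop (253,315), blade pointing down). Taking positions relative to the stand cancels the camera bias, which puts the lock target at TCP (0.4644, 0.0344), yaw 155.2.

```bash
python3 -m pendant '[{"fingers":0,"translation":[-0.0057,0.0262,0],"spin":-5.7},{"fingers":0,"translation":[-0.0057,0.0262,0],"spin":-5.7},{"fingers":0,"translation":[-0.0057,0.0262,0],"spin":-5.7},{"fingers":0,"translation":[-0.0057,0.0262,0],"spin":-5.7},{"fingers":0,"translation":[-0.0057,0.0262,0],"spin":-5.7},{"fingers":0,"translation":[-0.0057,0.0262,0],"spin":-5.7},{"fingers":0,"translation":[-0.0057,0.0262,0],"spin":0},{"fingers":0,"translation":[-0.0057,0.0262,0],"spin":0}]'
python3 -m pendant '[{"fingers":0,"translation":[-0.0057,0.0262,0],"spin":0},{"fingers":0,"translation":[-0.0057,0.0262,0],"spin":0},{"fingers":0,"translation":[-0.0057,0.0262,0],"spin":0},{"fingers":0,"translation":[-0.0057,0.0262,0],"spin":0},{"fingers":0,"translation":[0,0,-0.02],"spin":0},{"fingers":0,"translation":[0,0,-0.02],"spin":0},{"fingers":0,"translation":[0,0,-0.01],"spin":0},{"fingers":0,"translation":[0,0,0],"spin":0}]'
python3 -m pendant '[{"fingers":0,"translation":[0,0,0],"spin":0},{"fingers":0,"translation":[0,0,0],"spin":0},{"fingers":0,"translation":[0,0,0],"spin":0},{"fingers":0,"translation":[0,0,0],"spin":0}]'
```

```text
t: 12.53
tcp_pos: [0.4859, -0.0684, 0.1481]
eef_rot: [-180.0, -0.1, 155.1]
contact_force: [-0.6, 0.4, -1.7]
gripper_width: 0.079
gripper_force: 60.3
t: 13.2
tcp_pos: [0.4621, 0.0355, 0.0962]
eef_rot: [-179.9, -0.3, 155.1]
contact_force: [0.3, -0.8, -1.2]
gripper_width: 0.082
gripper_force: 60.4
t: 13.53
tcp_pos: [0.465, 0.0346, 0.1006]
eef_rot: [180.0, 0.1, 155.1]
contact_force: [0.9, -0.4, -1.0]
gripper_width: 0.083
gripper_force: 60.4
```

Run:
```python
from m import *
sc=imaging.grab_frame("scene")
cv2.imwrite("pics/c8.png",cv2.resize(sc[150:250,320:420],(600,600),interpolation=2)[:,:,::-1]); s=manip.state(); print(s["tcp_pos"],s["eef_rot"])
```

```text
[0.4649 0.0347 0.1004] [179.9786   0.0686 155.1224]
```

View pics/c8.png

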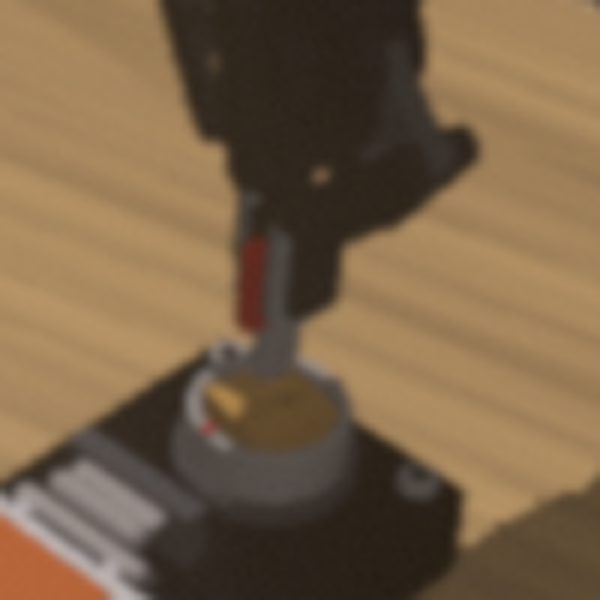

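The blade tip at full-image (365.5,212) is right above the slot (365,217 at face height). I'll go down slowly.

```bash
python3 -m pendant '[{"fingers":0,"translation":[-0.0005,-0.0003,-0.003],"spin":0},{"fingers":0,"translation":[0,0,-0.003],"spin":0},{"fingers":0,"translation":[0,0,-0.002],"spin":0},{"fingers":0,"translation":[0,0,-0.0015],"spin":0},{"fingers":0,"translation":[0,0,-0.0015],"spin":0},{"fingers":0,"translation":[0,0,-0.0015],"spin":0},{"fingers":0,"translation":[0,0,0],"spin":0}]'
```

```text
t: 14.17
tcp_pos: [0.4638, 0.0347, 0.0868]
eef_rot: [180.0, -0.0, 155.1]
contact_force: [-0.1, 0.5, -0.6]
gripper_width: 0.08
gripper_force: 60.4
```

```bash
python3 -m pendant '[{"fingers":0,"translation":[0,0,-0.0015],"spin":0},{"fingers":0,"translation":[0,0,-0.0015],"spin":0},{"fingers":0,"translation":[0,0,0],"spin":0}]'
```

```text
t: 14.42
tcp_pos: [0.4638, 0.0344, 0.0839]
eef_rot: [-180.0, 0.0, 155.1]
contact_force: [-0.1, -2.9, -1.0]
gripper_width: 0.079
gripper_force: 60.4
```

```bash
python3 -m pendant '[{"fingers":0,"translation":[0,0,-0.0015],"spin":0},{"fingers":0,"translation":[0,0,-0.0015],"spin":0},{"fingers":0,"translation":[0,0,-0.001],"spin":0},{"fingers":0,"translation":[0,0,0],"spin":0}]'
```

```text
t: 14.75
tcp_pos: [0.4637, 0.0345, 0.0798]
eef_rot: [-180.0, -0.0, 155.1]
contact_force: [-1.0, -4.5, -2.8]
gripper_width: 0.082
gripper_force: 60.1
```

```bash
python3 -m pendant '[{"fingers":0,"translation":[0,0,-0.0015],"spin":0},{"fingers":0,"translation":[0,0,-0.0015],"spin":0},{"fingers":0,"translation":[0,0,-0.001],"spin":0},{"fingers":0,"translation":[0,0,0],"spin":0}]'
```

```text
t: 15.08
tcp_pos: [0.4638, 0.0345, 0.0759]
eef_rot: [-180.0, -0.0, 155.1]
contact_force: [-0.8, -4.9, -0.9]
gripper_width: 0.081
gripper_force: 60.3
```

```bash
python3 -m pendant '[{"fingers":0,"translation":[0,0,-0.0015],"spin":0},{"fingers":0,"translation":[0,0,-0.0015],"spin":0},{"fingers":0,"translation":[0,0,-0.001],"spin":0},{"fingers":0,"translation":[0,0,0],"spin":0}]'
```

```text
t: 15.42
tcp_pos: [0.4638, 0.0345, 0.0719]
eef_rot: [-180.0, 0.0, 155.1]
contact_force: [-0.8, -4.6, -0.9]
gripper_width: 0.078
gripper_force: 60.5
```

```bash
python3 -m pendant '[{"fingers":0,"translation":[0,-0.0005,-0.001],"spin":0},{"fingers":0,"translation":[0,0,-0.001],"spin":0},{"fingers":0,"translation":[0,0,0],"spin":0}]'
```

```text
t: 15.67
tcp_pos: [0.4638, 0.0343, 0.0698]
eef_rot: [180.0, -0.0, 155.1]
contact_force: [-1.5, -1.8, -2.1]
gripper_width: 0.082
gripper_force: 60.4
```

```bash
python3 -m pendant '[{"fingers":0,"translation":[0,0,-0.001],"spin":0},{"fingers":0,"translation":[0,0,0],"spin":0}]'
```

```text
t: 15.83
tcp_pos: [0.4638, 0.0343, 0.0689]
eef_rot: [180.0, -0.0, 155.1]
contact_force: [-0.2, -2.6, -1.3]
gripper_width: 0.084
gripper_force: 60.3
```

```bash
python3 -m pendant '[{"fingers":0,"translation":[0,0,-0.001],"spin":0},{"fingers":0,"translation":[0,0,0],"spin":0}]'
```

```text
t: 16.0
tcp_pos: [0.464, 0.0343, 0.0687]
eef_rot: [180.0, 0.0, 155.2]
contact_force: [-3.2, -2.5, 5.7]
gripper_width: 0.08
gripper_force: 61.5
```

The key bottoms out at TCP z = 0.0687, the predicted full depth. Now I'll turn it clockwise (negative spin).

```bash
python3 -m pendant '[{"fingers":0,"translation":[0,0,0.0004],"spin":-5},{"fingers":0,"translation":[0,0,0],"spin":-5},{"fingers":0,"translation":[0,0,0],"spin":-5},{"fingers":0,"translation":[0,0,0],"spin":-5},{"fingers":0,"translation":[0,0,0],"spin":-5},{"fingers":0,"translation":[0,0,0],"spin":-5}]'; python3 -c "
from h import *;print(manip.state()['ft_torque'])"
```

```text
t: 16.5
tcp_pos: [0.4637, 0.0342, 0.0687]
eef_rot: [-180.0, -0.0, 124.9]
contact_force: [-4.3, -2.0, 3.4]
gripper_width: 0.081
gripper_force: 61.0
[-0.49172407  0.57582582  0.06790434]
```

```bash
python3 -m pendant '[{"fingers":0,"translation":[0,0,0],"spin":-5},{"fingers":0,"translation":[0,0,0],"spin":-5},{"fingers":0,"translation":[0,0,0],"spin":-5},{"fingers":0,"translation":[0,0,0],"spin":-5},{"fingers":0,"translation":[0,0,0],"spin":-5},{"fingers":0,"translation":[0,0,0],"spin":-5}]'; python3 -c "
from h import *;print(manip.state()['ft_torque'])"
```

```text
t: 17.0
tcp_pos: [0.4642, 0.0343, 0.0688]
eef_rot: [179.9, -0.0, 94.9]
contact_force: [0.0, -1.4, 2.3]
gripper_width: 0.082
gripper_force: 60.7
[-0.37969224  0.01999211  0.1230889 ]
```

```bash
python3 -m pendant '[{"fingers":0,"translation":[0,0,0],"spin":-3},{"fingers":0,"translation":[0,0,0],"spin":-3},{"fingers":0,"translation":[0,0,0],"spin":-2},{"fingers":0,"translation":[0,0,0],"spin":0}]'; python3 -c "
from h import *;print(manip.state()['ft_torque'])"
```

```text
t: 17.33
tcp_pos: [0.4643, 0.0343, 0.0688]
eef_rot: [179.9, -0.0, 87.1]
contact_force: [0.6, -0.8, -0.1]
gripper_width: 0.077
gripper_force: 60.6
[-0.31775012 -0.12415856  0.06191516]
```

```bash
python3 -m pendant '[{"fingers":0,"translation":[0,0,0],"spin":-2},{"fingers":0,"translation":[0,0,0],"spin":-2},{"fingers":0,"translation":[0,0,0],"spin":0}]'; python3 -c "
from h import *;print(manip.state()['ft_torque'])"
```

```text
t: 17.58
tcp_pos: [0.4644, 0.0343, 0.0688]
eef_rot: [179.9, -0.0, 83.1]
contact_force: [1.2, -0.7, 1.6]
gripper_width: 0.083
gripper_force: 60.6
[-0.19845863 -0.35140227  0.03815949]
```

```bash
python3 -m pendant '[{"fingers":0,"translation":[0,0,0],"spin":-2},{"fingers":0,"translation":[0,0,0],"spin":-2},{"fingers":0,"translation":[0,0,0],"spin":0}]'; python3 -c "
from h import *;print(manip.state()['ft_torque'])"
```

```text
t: 17.83
tcp_pos: [0.4644, 0.0342, 0.0688]
eef_rot: [179.9, -0.0, 79.2]
contact_force: [3.1, -1.9, 0.5]
gripper_width: 0.08
gripper_force: 60.6
[-0.15062037 -0.5121674   0.06810952]
```

```bash
python3 -m pendant '[{"fingers":0,"translation":[0,0,0],"spin":-2},{"fingers":0,"translation":[0,0,0],"spin":-2},{"fingers":0,"translation":[0,0,0],"spin":0}]'; python3 -c "
from h import *;print(manip.state()['ft_torque'])"
```

```text
t: 18.08
tcp_pos: [0.4644, 0.0342, 0.0688]
eef_rot: [179.9, -0.0, 75.2]
contact_force: [3.5, -0.8, -0.1]
gripper_width: 0.083
gripper_force: 60.6
[-0.24758014 -0.70094527  0.34880473]
```

```bash
python3 -m pendant '[{"fingers":0,"translation":[0,0,0],"spin":-2},{"fingers":0,"translation":[0,0,0],"spin":0},{"fingers":0,"translation":[0,0,0],"spin":0}]'; python3 -c "
from h import *;print(manip.state()['ft_torque'])"
```

```text
t: 18.33
tcp_pos: [0.4644, 0.0341, 0.0687]
eef_rot: [179.9, -0.0, 73.3]
contact_force: [4.3, -1.6, 0.1]
gripper_width: 0.084
gripper_force: 60.8
[-0.42828894 -0.95355654  0.50261507]
```

The torque has climbed to 0.5 N m, so the lock is on its stop. I'll release and retreat straight up.

```bash
python3 -m pendant '[{"fingers":0.015,"translation":[0,0,0],"spin":0},{"fingers":0.03,"translation":[0,0,0],"spin":0},{"fingers":0.03,"translation":[0,0,0],"spin":0},{"fingers":0.03,"translation":[0,0,0],"spin":0}]'
python3 -m pendant '[{"fingers":0.03,"translation":[0,0,0.01],"spin":0},{"fingers":0.03,"translation":[0,0,0.03],"spin":0},{"fingers":0.03,"translation":[0,0,0.03],"spin":0},{"fingers":0.03,"translation":[0,0,0.03],"spin":0},{"fingers":0.03,"translation":[0,-0.03,0],"spin":0},{"fingers":0.03,"translation":[0,-0.035,0],"spin":0},{"fingers":0.03,"translation":[0,-0.035,0],"spin":0},{"fingers":0.03,"translation":[0,-0.035,0],"spin":0}]'
python3 -m pendant '[{"fingers":0.03,"translation":[0,-0.03,0],"spin":0},{"fingers":0.03,"translation":[0,-0.03,0],"spin":0},{"fingers":0.03,"translation":[0,0,0],"spin":0},{"fingers":0.03,"translation":[0,0,0],"spin":0}]'
python3 - <<'E'
from m import *
sc=imaging.grab_frame("scene"); t=imaging.grab_frame("top")
cv2.imwrite("pics/c9.png",np.hstack([cv2.resize(sc[180:310,250:410],(400,325),interpolation=2),cv2.resize(t[255:325,270:356],(400,325),interpolation=2)])[:,:,::-1])
E
```

```text
t: 18.67
tcp_pos: [0.4634, 0.0343, 0.0682]
eef_rot: [-179.9, -0.0, 73.2]
contact_force: [1.5, 0.2, 0.0]
gripper_width: 0.349
gripper_force: 0.0
t: 19.33
tcp_pos: [0.4638, -0.1022, 0.1697]
eef_rot: [179.9, 0.0, 73.2]
contact_force: [0.7, 0.8, -0.0]
gripper_width: 0.355
gripper_force: 0.0
t: 19.67
tcp_pos: [0.4636, -0.162, 0.169]
eef_rot: [-180.0, -0.0, 73.0]
contact_force: [-0.2, -0.1, -0.2]
gripper_width: 0.353
gripper_force: 0.0
```

View pics/c9.png

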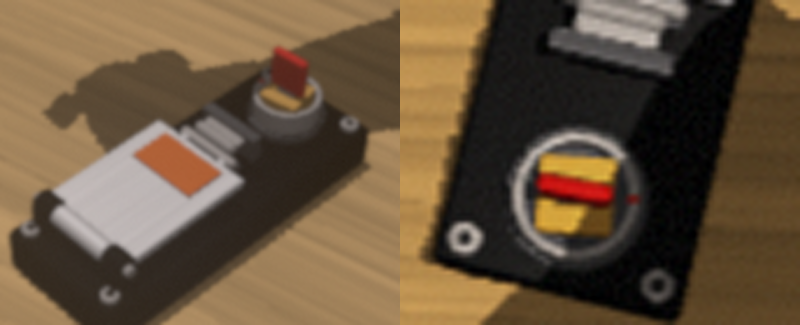

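The cover is shut under the catch, and the key stands fully in the lock with its bow at the face. The red mark at crop (632,200) is about 80° or more clockwise of the clamp axis, so the lock is at its end stop. Handing in.

```bash
python3 -c "
from workcell import workorder;print(workorder.job_done())"
```

```text
the job is handed in; nothing more can be done
None
```

The cover is snapped shut, and the red key is fully in the lock, turned clockwise to its stop and released; I handed the job in at about 20 s of the 64 s allowed, and the verdict was not shown.

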